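# Let the thick cheese log out of its rocker-gate dispenser

### The arm

A 6-joint arm with a two-finger parallel gripper is mounted at the origin on the work surface. World frame = base frame: x ahead of the robot, y to its left, z up, the work surface at z = 0. Lengths are in m, angles in rad, forces in N, time in s.
With the tool pointing down it reaches from about 0.4 to 0.825 m from the base axis. Payload 7 kg.
Tool frame: the origin (TCP) lies on the front face of the gripper's body, between the roots of the fingers; the fingertips stand 66 mm ahead of it and the grasp point (between the pads) lies 47 mm ahead of it; z points along the fingers, y is the line along which they close (so a half turn about z gives the same grasp; the last joint's range is limited). The gripper opens to 88 mm and grips with 3 to 60 N. Pads are 19 mm wide; open, the fingers measure 130 mm over their backs; the gripper's body (78 mm by 193 mm) begins 47 mm behind the grasp point.
Start: joints at [-1.036, 0.359, 0.012, 0, -1.224, -0.288], TCP at [0.165, -0.655, 0.292] pointing down, gripper open.
Joint ranges: [-3.07, 3.07], [-1.43, 2.12], [-1.02, 1.25], [-3.03, 1.67], [-3.05, -0], [-3.03, 3.03]. Speed limits (rad/s): [2.39, 2.39, 3.01, 3.14, 3.14, 3.14].

### API

Orientations are given as [roll, pitch, yaw] about the fixed x, y, z axes, in that order (R = Rz(yaw) Ry(pitch) Rx(roll)).
In Python, from station import arm gives the robot as it stands. The module is installed in compiled form; this text tells all that it offers.
- The arm moves only by the tool move_arm, never from a script. Its argument "increments" is a list of rows, each an object of numbers: "jaw": the gripper command: -1 is shut, 1 is fully open, values between are in proportion; "dx", "dy", "dz": the shift along the tool's x, y, z in m; "twist": the turn about the tool's z in rad. A call has 1 to 12 rows; each row shifts and turns the commanded pose from where the row before left it, along the tool's axes as they then stand; what a row does not reach is not made up. A row lasts 1/12 s, in which the tool goes at most 41.7 mm and 7.16 degrees, less where a joint would pass 70% of its speed; a pose out of reach is approached as far as the arm can. A call is refused whole if a number of a shift passes 0.0417 or a number of a turn 0.125, either way. A call with a gripper value outside its range is refused whole. The fingers move at their own pace and stop on an object; "force" is the grip in N (left out, the last holds). Time passes only in rows, so rows that do not move let the fingers close. It gives the time, the measured TCP pose, the force, the opening and the grip force at its end, in the units of the state.
- arm.get_state(): the state, without advancing time (a new reading comes with each control period).
- arm.grab_frame(name): name is "scene" or "top" or "wrist"; returns the picture (480x640x3 uint8, blue, green, red); there is no depth.
- arm.camera_info(name): a dict with "K" (3x3 intrinsics, pixels), "extrinsics" (4x4, takes a point from camera to world coordinates). Camera axes: x right, y down, z forward; pixel columns grow to the right and rows downward; lengths in m; the calibration is good to about 2 mm. A picture is of the moment at which its call begins: read the wrist's pose just before it. camera_info takes no time and is no camera call; for the wrist camera it gives the pose at the moment of the call.
- arm.job_done(): hands the job in; it is judged then, once.
Trained networks look in the newest picture that a camera, given by its name, has taken for a name from the list of things; names that differ only in an ending like _2 or _b are one class to them, and where a whole thing is asked for, a point or a joint stands for the part that bears it (a point fixed in the world has none). Each returns a list of dicts, best first, with "score" (0 to 1); they miss things now and then, are a little off and sometimes report something else, mostly with a low value. They report only what shows in the picture. A call takes as long as a camera call. They do not tell look-alikes from the thing itself.
- arm.find_in(camera, name): "position" ([x, y, z] in m, in world coordinates, good to about 4 mm: the middle of the surface that is visible of it).
- arm.silhouettes(camera, name): "pixels" (480x640 bool, what is visible of it).
- arm.pinpoint(camera, name): "position" ([x, y, z] in m, in world coordinates, good to about 4 mm: a listed point, or the origin of a listed thing).
The state is a dict: "t": time; "q": joint angles; "qd": joint speeds; "joint_efforts": joint torques, N m; "eef_pos": TCP position; "ee_rot": TCP orientation; "force": force on the tool from outside, world axes, zero at the start; "moment": the same for the moment, N m; "width": finger opening in m; "gripper_force": force on a finger pad.
Only numpy, scipy, OpenCV 4.12 (cv2) and the standard library are available. Lean on these libraries where they do the work, as an engineer would, in place of code of your own. Each camera call takes 0.05 s, during which the arm holds its last target. There are 200 camera calls.

### The job

Two rocker-gate dispensers stand on the cheese counter, each with one log of cheese lying behind its gate. Find the one with the thicker log and press its paddle down with the fingertips until the gate lifts and the log rolls down to the front stop, then let the paddle come back up so that the gate is shut again. Work only that paddle: do not touch the logs or the gates, and leave the other dispenser and everything standing around as they are.

Things in the scene. Friction and masses are not known exactly. Their poses are not given: they have to be found in the camera images.
- disp_a: Fixed wooden dispenser with the thick log (both are alike). Origin: on the work surface under the lever's pivot, which is 110 mm up. x runs uphill along the chute, z up. Chute: centred at y = +100 mm, 66 mm wide, falling to -x at 0.15 rad from 55 mm high at the gate (x = 0) to a front stop at x = -168 mm. The lever lies along y, paddle at -90 mm; space under it is free. Cheeks at the pivot 122 mm high.
- disp_b: Fixed wooden dispenser with the slim log (both are alike). Origin: on the work surface under the lever's pivot, which is 110 mm up. x runs uphill along the chute, z up. Chute: centred at y = +100 mm, 66 mm wide, falling to -x at 0.15 rad from 55 mm high at the gate (x = 0) to a front stop at x = -168 mm. The lever lies along y, paddle at -90 mm; space under it is free. Cheeks at the pivot 122 mm high.
- paddle_a: Flat steel paddle, 38 x 36 x 8 mm (along x, y, z), on the pressing end of the lever of the dispenser with the thick log. Origin: centre of its top face, 120 mm above the work surface at rest. Axes as the dispenser's at rest; tilts with the lever.
- paddle_b: Flat steel paddle, 38 x 36 x 8 mm (along x, y, z), on the pressing end of the lever of the dispenser with the slim log. Origin: centre of its top face, 120 mm above the work surface at rest. Axes as the dispenser's at rest; tilts with the lever.
- lever_a (a joint): Rocking lever of the dispenser with the thick log, rad. 0 = at rest, gate shut; grows as the paddle goes down and the gate up, to a stop at 0.6 (paddle about 52 mm down). The thick log comes free at about 0.45, the slim one at 0.3. A spring returns it to 0 when let go: about 2 N on the paddle starts it, 6 N holds it fully down.
- lever_b (a joint): Rocking lever of the dispenser with the slim log, rad. 0 = at rest, gate shut; grows as the paddle goes down and the gate up, to a stop at 0.6 (paddle about 52 mm down). The thick log comes free at about 0.45, the slim one at 0.3. A spring returns it to 0 when let go: about 2 N on the paddle starts it, 6 N holds it fully down.
- gate_a: Upright aluminium gate plate, 6 x 30 x 44 mm, on the other end of the lever, across the chute in front of the thick log. Origin: middle of its lower edge, 14 mm above the chute floor when shut. Not to be touched.
- gate_b: Upright aluminium gate plate, 6 x 30 x 44 mm, on the other end of the lever, across the chute in front of the slim log. Origin: middle of its lower edge, 14 mm above the chute floor when shut. Not to be touched.
- thick_log: Thick log of ivory cheese, 52 mm across, 60 mm long, about 130 g, lying across the chute of its dispenser against the uphill face of the gate. Origin: its centre; y along the log (it rolls about y).
- slim_log: Slim log of ivory cheese, 38 mm across, 60 mm long, about 70 g, lying likewise in the other dispenser. Origin: its centre; y along the log.
- ash_drum: Grey cheese drum, 54 mm across, 50 mm high; bystander near a paddle. Origin: centre of its underside.
- herb_drum: Herb-coated cheese drum, 56 mm across, 42 mm high; bystander near a paddle. Origin: centre of its underside.
- tall_drum: White cheese drum, 48 mm across, 56 mm high; bystander near a paddle. Origin: centre of its underside.
- white_wheel: Flat white cheese wheel, 104 mm across, 34 mm high; bystander. Origin: centre of its underside.
- jar: Jar with brass lid, 64 mm across, 85 mm high; bystander. Origin: centre of its underside.
- cup: White cup, 72 mm across, 70 mm high; bystander. Origin: centre of its underside.
Mind the look-alikes: they are no part of the job. Leave any blue or green look-alike of the thick_log alone.

How it is judged:
On the way, in this order (a step that is already met when the one before it is completed fails the run):
1. the fingers press down the paddle of the dispenser with the thick log, raising its gate (value of joint lever_a above 0.25 rad and contact force between the fingers and paddle_a above 0.5 N), for 0.05 s.
2. the thick log has rolled down to the front stop (x of thick_log in the frame of disp_a between -0.165 and -0.115 m and y of thick_log in the frame of disp_a between 0.08 and 0.12 m and z of thick_log in the frame of disp_a between 0.045 and 0.075 m), for 0.2 s.
At the end, for the whole second after the job is handed in: The thick log lies still (under 20 mm/s) at the foot of its own chute, its centre 115 to 165 mm downhill of the gate; both levers are back at rest (under 0.05 rad); the slim log is still behind its gate, within 12 mm of its start (all of step 2 and linear speed of thick_log below 0.02 m/s and value of joint each of lever_a, lever_b below 0.05 rad and distance of slim_log from where it was at the start of the episode below 0.012 m); the robot touches nothing.
It fails at once if a cheese log is touched, lifted or carried by the robot (contact force between any of the fingers, the arm and thick_log above 0.5 N or contact force between any of the fingers, the arm and slim_log above 0.5 N).
It fails at once if a gate is touched or lifted directly by the robot (contact force between any of the fingers, the arm and gate_a above 0.5 N or contact force between any of the fingers, the arm and gate_b above 0.5 N).
It fails at once if the other dispenser's lever is worked (over 0.1 rad) or the slim log is moved more than 15 mm (value of joint lever_b above 0.1 rad or distance of slim_log from where it was at the start of the episode above 0.015 m).
It fails at once if a bystander is moved more than 15 mm (distance of any of ash_drum, herb_drum, tall_drum, white_wheel, jar, cup from where it was at the start of the episode above 0.015 m).
It also fails if it takes over 32 s, if anything falls off the work surface, if the arm or the gripper's body presses on something with over 40 N, if the wrist force passes 120 N, or if a joint passes its speed limit or range.

## Working session

There is one attempt and no reset: what is moved stays moved. The work goes in short steps, Python scripts to look and compute and a tool call to move; the robot and the scene stay as the last step left them, time stands still between calls to the robot, and variables do not carry over. Pictures are saved under pics/ and viewed, at most 10 in all, crops included, and the job is handed in when it is done.

Besides the shell and the picture viewer there is one more tool, called after "Emit:" as name(argument=value, ...) on one line, values as JSON. move_arm: Moves the arm, as the interface text tells. Its arguments: {"type":"object","properties":{"increments":{"type":"array"},"force":{"type":"number"}},"required":["increments"]}

```bash
mkdir -p pics
python3 - <<'E'
from station import arm
import cv2,numpy as np
s=arm.get_state();print(s['t'],s['eef_pos'],s['ee_rot'],s['width'])
a=arm.grab_frame("scene");b=arm.grab_frame("top")
cv2.imwrite("pics/scene.png",a);cv2.imwrite("pics/top.png",b)
for c in("top","scene"):
  for n in("disp_a","paddle_a","gate_a","thick_log","slim_log","ash_drum","herb_drum","tall_drum","jar","cup","white_wheel"):
    print(c,n,[(np.round(d['position'],3).tolist(),round(d['score'],2)) for d in arm.pinpoint(c,n)])
print(arm.get_state()['t'])
E
```

```text
0.0 [ 0.16479243 -0.65419179  0.29124188] [ 3.13999417e+00 -1.26619178e-04 -2.89493730e+00] 0.08763871115857043
top disp_a [([0.446, 0.121, 0.002], 0.86), ([0.49, -0.307, 0.003], 0.64)]
top paddle_a [([0.487, -0.397, 0.118], 0.65), ([0.437, 0.037, 0.123], 0.54), ([0.342, 0.059, -0.0], 0.31)]
top gate_a []
top thick_log [([0.464, 0.364, 0.021], 0.84), ([0.478, 0.225, 0.086], 0.81), ([0.646, 0.245, 0.025], 0.56)]
top slim_log [([0.516, -0.205, 0.075], 0.79)]
top ash_drum [([0.54, 0.034, -0.001], 0.96)]
top herb_drum [([0.584, -0.399, 0.004], 0.77), ([0.341, 0.059, -0.002], 0.21)]
top tall_drum [([0.343, 0.06, -0.002], 0.72)]
top jar [([0.754, 0.071, 0.0], 0.71)]
top cup [([0.751, -0.21, -0.003], 0.78)]
top white_wheel [([0.489, -0.308, -0.0], 0.38), ([0.517, -0.206, 0.074], 0.37)]
scene disp_a [([0.484, -0.309, -0.001], 0.86), ([0.445, 0.128, -0.002], 0.69)]
scene paddle_a [([0.481, -0.396, 0.123], 0.7), ([0.44, 0.036, 0.126], 0.42)]
scene gate_a [([0.492, -0.207, 0.069], 0.59), ([0.456, 0.224, 0.069], 0.44), ([0.484, 0.219, 0.082], 0.43)]
scene thick_log [([0.48, 0.222, 0.08], 0.76), ([0.462, 0.358, 0.026], 0.65), ([0.645, 0.245, 0.026], 0.58), ([0.483, -0.394, 0.121], 0.41)]
scene slim_log [([0.51, -0.206, 0.076], 0.86)]
scene ash_drum [([0.538, 0.037, -0.004], 0.77)]
scene herb_drum [([0.588, -0.404, -0.0], 0.7)]
scene tall_drum [([0.34, 0.059, 0.0], 0.56)]
scene jar [([0.751, 0.074, -0.0], 0.83)]
scene cup [([0.753, -0.211, -0.001], 0.72), ([0.587, -0.403, -0.0], 0.45)]
scene white_wheel [([0.76, -0.063, -0.002], 0.9)]
1.2
```

View pics/scene.png

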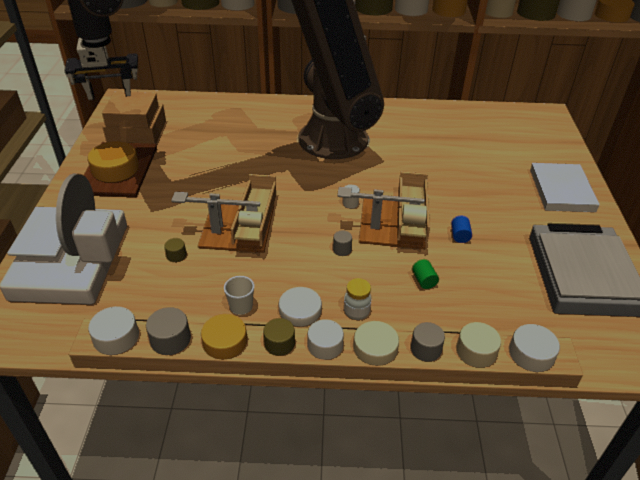

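View pics/top.png

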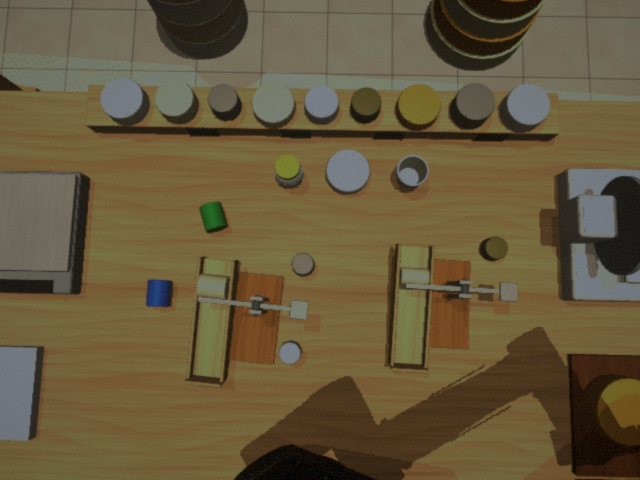

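Run:
```python
import cv2,numpy as np
a=cv2.imread("pics/scene.png");b=cv2.imread("pics/top.png")
r=lambda i:cv2.resize(i,(400,300),interpolation=cv2.INTER_CUBIC)
cv2.imwrite("pics/crop.png",np.vstack([np.hstack([r(a[165:255,170:290]),r(a[165:255,330:450])]),np.hstack([r(b[240:330,390:510]),r(b[240:330,190:310])])]))
```

```text
(no output)
```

View pics/crop.png

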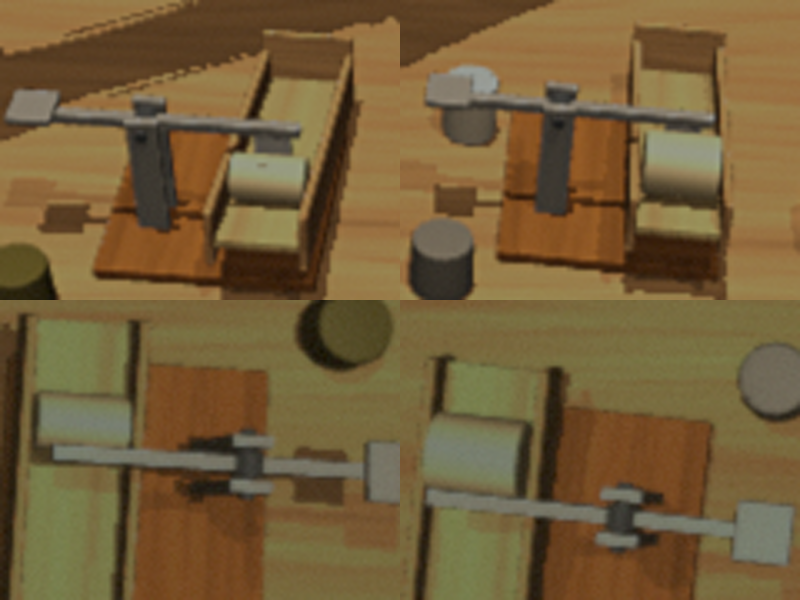

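The two logs are the slim one at scene (250,218) and the thick one at (414,214). The crop shows the right-hand log is clearly larger, so disp_a is the dispenser at y≈0.125, with its paddle at about (0.438, 0.037). The blue log (461,229) and green log (425,274) lie loose on the counter and are the look-alikes. Next I turn the tool and close the jaw.

Emit:
move_arm(increments=[{"jaw":-1,"twist":-0.123},{"jaw":-1,"twist":-0.123},{"jaw":-1,"twist":-0.123},{"jaw":-1,"twist":-0.123},{"jaw":-1,"twist":-0.123},{"jaw":-1,"twist":-0.123},{"jaw":-1,"twist":-0.123},{"jaw":-1,"twist":-0.123},{"jaw":-1,"twist":-0.123},{"jaw":-1,"twist":-0.123},{"jaw":-1}])

```text
$.increments[0]: bad value
```

Emit:
move_arm(increments=[{"jaw":-1.0,"dx":0,"dy":0,"dz":0,"twist":-0.123},{"jaw":-1,"dx":0,"dy":0,"dz":0,"twist":-0.123},{"jaw":-1,"dx":0,"dy":0,"dz":0,"twist":-0.123},{"jaw":-1,"dx":0,"dy":0,"dz":0,"twist":-0.123},{"jaw":-1,"dx":0,"dy":0,"dz":0,"twist":-0.123},{"jaw":-1,"dx":0,"dy":0,"dz":0,"twist":-0.123},{"jaw":-1,"dx":0,"dy":0,"dz":0,"twist":-0.123},{"jaw":-1,"dx":0,"dy":0,"dz":0,"twist":-0.123},{"jaw":-1,"dx":0,"dy":0,"dz":0,"twist":-0.123},{"jaw":-1,"dx":0,"dy":0,"dz":0,"twist":-0.123}])

```text
t: 2.03
eef_pos: [0.1649, -0.6545, 0.2922]
ee_rot: [-3.142, -0.0, -1.659]
force: [-0.6, -0.3, 0.1]
width: 0.0265
gripper_force: 0.0
```

Emit:
move_arm(increments=[{"jaw":-1,"dx":-0.03,"dy":-0.02,"dz":0,"twist":0},{"jaw":-1,"dx":-0.03,"dy":-0.02,"dz":0,"twist":0},{"jaw":-1,"dx":-0.03,"dy":-0.02,"dz":0,"twist":0},{"jaw":-1,"dx":-0.03,"dy":-0.02,"dz":0,"twist":0},{"jaw":-1,"dx":-0.03,"dy":-0.02,"dz":0,"twist":0},{"jaw":-1,"dx":-0.03,"dy":-0.02,"dz":0,"twist":0},{"jaw":-1,"dx":-0.03,"dy":-0.02,"dz":0,"twist":0},{"jaw":-1,"dx":-0.03,"dy":-0.02,"dz":0,"twist":0},{"jaw":-1,"dx":-0.03,"dy":-0.02,"dz":0,"twist":0},{"jaw":-1,"dx":-0.03,"dy":-0.02,"dz":0,"twist":0},{"jaw":-1,"dx":-0.03,"dy":-0.02,"dz":0,"twist":0},{"jaw":-1,"dx":-0.03,"dy":-0.02,"dz":0,"twist":0}])

```text
t: 3.03
eef_pos: [0.4385, -0.3171, 0.2926]
ee_rot: [-3.141, -0.0, -1.665]
force: [0.3, -0.4, -0.6]
width: 0.0005
gripper_force: 0.0
```

Emit:
move_arm(increments=[{"jaw":-1,"dx":-0.028,"dy":0.0027,"dz":0,"twist":0},{"jaw":-1,"dx":-0.028,"dy":0.0027,"dz":0,"twist":0},{"jaw":-1,"dx":-0.028,"dy":0.0027,"dz":0,"twist":0},{"jaw":-1,"dx":-0.028,"dy":0.0027,"dz":0,"twist":0},{"jaw":-1,"dx":-0.028,"dy":0.0027,"dz":0,"twist":0},{"jaw":-1,"dx":-0.028,"dy":0.0027,"dz":0,"twist":0},{"jaw":-1,"dx":-0.028,"dy":0.0027,"dz":0,"twist":0},{"jaw":-1,"dx":-0.028,"dy":0.0027,"dz":0,"twist":0},{"jaw":-1,"dx":-0.028,"dy":0.0027,"dz":0,"twist":0},{"jaw":-1,"dx":-0.028,"dy":0.0027,"dz":0,"twist":0},{"jaw":-1,"dx":-0.028,"dy":0.0027,"dz":0,"twist":0},{"jaw":-1,"dx":-0.028,"dy":0.0027,"dz":0,"twist":0}])

```text
t: 4.03
eef_pos: [0.4366, 0.0203, 0.2926]
ee_rot: [-3.141, 0.001, -1.665]
force: [0.7, -0.3, 0.7]
width: 0.0005
gripper_force: 0.0
```

Run:
```python
from station import arm
import cv2,numpy as np
s=arm.get_state();print(s['eef_pos'],s['ee_rot'])
cv2.imwrite("pics/wrist.png",arm.grab_frame("wrist"))
for n in("paddle_a","disp_a","ash_drum","tall_drum"):
    print(n,[(np.round(d['position'],3).tolist(),round(d['score'],2)) for d in arm.pinpoint("wrist",n)])
i=arm.camera_info("wrist");M=np.linalg.inv(i['extrinsics'])
for p in([.438,.037,.120],list(s['eef_pos'][:2])+[.12]):
    c=i['K']@(M@np.r_[p,1])[:3];print(p,c[:2]/c[2])
```

```text
[0.43662391 0.02025683 0.29256131] [-3.14071762e+00  5.21344614e-04 -1.66466553e+00]
paddle_a [([0.436, 0.034, 0.121], 0.84)]
disp_a [([0.446, 0.122, 0.004], 0.87)]
ash_drum [([0.534, 0.034, -0.002], 0.59)]
tall_drum [([0.342, 0.056, -0.002], 0.73)]
[0.438, 0.037, 0.12] [316.01970181 261.41261964]
[np.float64(0.43662391017167007), np.float64(0.020256834031721592), 0.12] [315.77591206 237.23029445]
```

View pics/wrist.png

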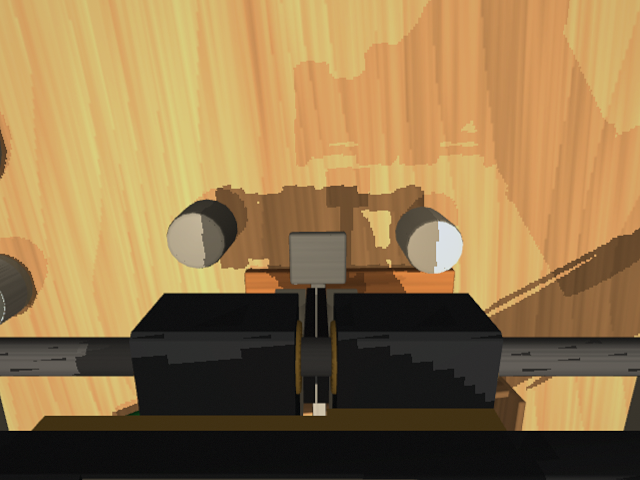

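Paddle_a shows at wrist pixel (318,258), which gives about (0.436, 0.034), between the ash drum (202,235) and the tall drum (430,242). That agrees with the earlier fixes. I centre over it and descend.

Emit:
move_arm(increments=[{"jaw":-1,"dx":-0.012,"dy":0,"dz":0,"twist":0},{"jaw":-1,"dx":0,"dy":0,"dz":0.025,"twist":0},{"jaw":-1,"dx":0,"dy":0,"dz":0.025,"twist":0},{"jaw":-1,"dx":0,"dy":0,"dz":0.025,"twist":0},{"jaw":-1,"dx":0,"dy":0,"dz":0.02,"twist":0},{"jaw":-1,"dx":0,"dy":0,"dz":0.005,"twist":0},{"jaw":-1,"dx":0,"dy":0,"dz":0.005,"twist":0},{"jaw":-1,"dx":0,"dy":0,"dz":0.005,"twist":0},{"jaw":-1,"dx":0,"dy":0,"dz":0.005,"twist":0},{"jaw":-1,"dx":0,"dy":0,"dz":0.005,"twist":0}])

```text
t: 5.12
eef_pos: [0.4386, 0.0306, 0.1728]
ee_rot: [-3.14, 0.0, -1.665]
force: [-0.0, -2.5, 3.2]
width: 0.0008
gripper_force: 2.0
```

Emit:
move_arm(increments=[{"jaw":-1,"dx":0,"dy":0,"dz":0.006,"twist":0},{"jaw":-1,"dx":0,"dy":0,"dz":0.006,"twist":0},{"jaw":-1,"dx":0,"dy":0,"dz":0.006,"twist":0},{"jaw":-1,"dx":0,"dy":0,"dz":0.006,"twist":0},{"jaw":-1,"dx":0,"dy":0,"dz":0.005,"twist":0},{"jaw":-1,"dx":0,"dy":0,"dz":0,"twist":0},{"jaw":-1,"dx":0,"dy":0,"dz":0,"twist":0},{"jaw":-1,"dx":0,"dy":0,"dz":0,"twist":0},{"jaw":-1,"dx":0,"dy":0,"dz":0,"twist":0},{"jaw":-1,"dx":0,"dy":0,"dz":0,"twist":0},{"jaw":-1,"dx":0,"dy":0,"dz":0,"twist":0},{"jaw":-1,"dx":0,"dy":0,"dz":0,"twist":0}])

```text
t: 6.12
eef_pos: [0.4386, 0.0312, 0.1436]
ee_rot: [-3.14, 0.001, -1.664]
force: [1.9, -0.8, 6.1]
width: 0.0004
gripper_force: 2.3
```

Run:
```python
from station import arm
import cv2,numpy as np
a=arm.grab_frame("top")
cv2.imwrite("pics/p2.png",cv2.resize(np.hstack([a[240:390,150:330],arm.grab_frame("scene")[140:290,310:490]]),None,fx=2.2,fy=2.2))
for c in("top","scene"):print([(np.round(d['position'],3).tolist(),round(d['score'],2)) for d in arm.pinpoint(c,"thick_log")])
```

```text
[([0.647, 0.242, 0.024], 0.84), ([0.466, 0.365, 0.021], 0.73)]
[([0.648, 0.247, 0.027], 0.97), ([0.464, 0.359, 0.029], 0.88), ([0.487, -0.309, -0.001], 0.62), ([0.306, 0.235, 0.059], 0.47), ([0.484, -0.395, 0.122], 0.32)]
```

View pics/p2.png

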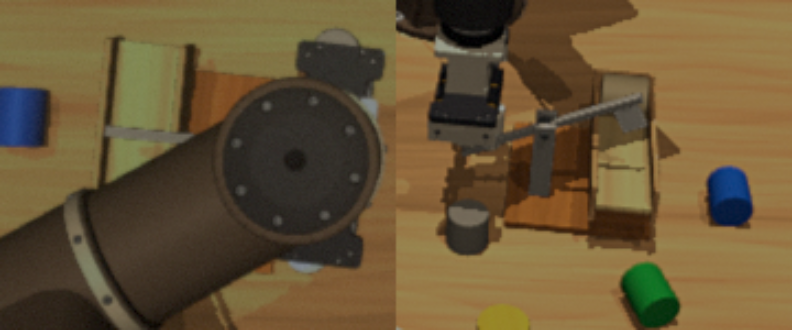

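The lever is up and the chute behind the gate is empty. The log now reads (0.306, 0.235, 0.059), at the front stop. I raise the tool to release the paddle.

Emit:
move_arm(increments=[{"jaw":-1,"dx":0,"dy":0,"dz":-0.008,"twist":0},{"jaw":-1,"dx":0,"dy":0,"dz":-0.008,"twist":0},{"jaw":-1,"dx":0,"dy":0,"dz":-0.008,"twist":0},{"jaw":-1,"dx":0,"dy":0,"dz":-0.008,"twist":0},{"jaw":-1,"dx":0,"dy":0,"dz":-0.01,"twist":0},{"jaw":-1,"dx":0,"dy":0,"dz":-0.02,"twist":0},{"jaw":-1,"dx":0,"dy":0,"dz":-0.03,"twist":0},{"jaw":-1,"dx":0,"dy":0,"dz":-0.03,"twist":0},{"jaw":-1,"dx":0,"dy":0,"dz":-0.03,"twist":0}])

```text
t: 7.07
eef_pos: [0.4374, 0.0311, 0.297]
ee_rot: [3.141, 0.001, -1.665]
force: [1.5, 0.6, 0.3]
width: 0.0006
gripper_force: 0.0
```

Emit:
move_arm(increments=[{"jaw":-1,"dx":0.035,"dy":0,"dz":0,"twist":0},{"jaw":-1,"dx":0.035,"dy":0,"dz":0,"twist":0},{"jaw":-1,"dx":0.035,"dy":0,"dz":0,"twist":0},{"jaw":-1,"dx":0.035,"dy":0,"dz":0,"twist":0},{"jaw":-1,"dx":0.02,"dy":0,"dz":0,"twist":0},{"jaw":-1,"dx":0,"dy":0,"dz":0,"twist":0},{"jaw":-1,"dx":0,"dy":0,"dz":0,"twist":0},{"jaw":-1,"dx":0,"dy":0,"dz":0,"twist":0}])

```text
t: 7.73
eef_pos: [0.4229, -0.1281, 0.2954]
ee_rot: [-3.141, 0.001, -1.665]
force: [-0.3, 0.4, 0.9]
width: 0.0004
gripper_force: 0.0
```

Run:
```python
from station import arm
import cv2,numpy as np
a=arm.grab_frame("top")
cv2.imwrite("pics/p3.png",cv2.resize(np.hstack([a[240:390,150:330],arm.grab_frame("scene")[140:290,310:490]]),None,fx=2.2,fy=2.2))
for n in("thick_log","slim_log","ash_drum","tall_drum","paddle_a"):print(n,[(np.round(d['position'],3).tolist(),round(d['score'],2)) for c in("top","scene") for d in arm.pinpoint(c,n)])
```

```text
thick_log [([0.644, 0.247, 0.026], 0.82), ([0.467, 0.363, 0.021], 0.81), ([0.644, 0.248, 0.027], 0.97), ([0.307, 0.234, 0.058], 0.57)]
slim_log [([0.514, -0.207, 0.073], 0.65), ([0.757, -0.065, 0.002], 0.3), ([0.511, -0.208, 0.076], 0.53), ([0.306, 0.235, 0.058], 0.38)]
ash_drum [([0.539, 0.032, -0.0], 0.94), ([0.54, 0.039, -0.002], 0.56), ([0.752, 0.073, -0.002], 0.51)]
tall_drum [([0.342, 0.057, -0.0], 0.58)]
paddle_a [([0.484, -0.398, 0.118], 0.8), ([0.438, 0.037, 0.121], 0.39), ([0.484, -0.397, 0.124], 0.64), ([0.439, 0.035, 0.122], 0.6)]
```

View pics/p3.png

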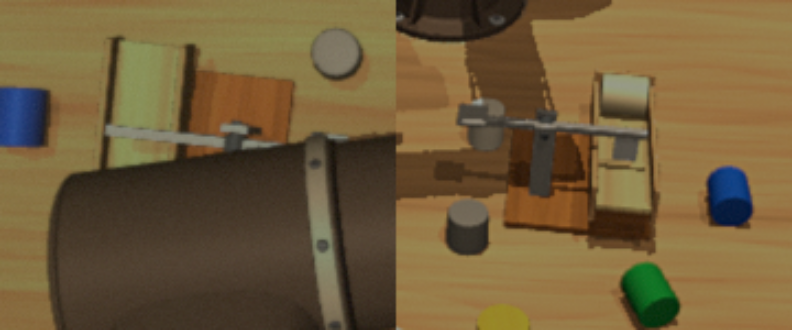

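The lever is level, the gate is shut, and the log sits at the front stop (local x ≈ −0.149, y ≈ 0.096). The slim log and both drums beside this paddle are where they started.

```bash
python3 -c "
from station import arm
print(arm.job_done())"
```

```text
the job is handed in; nothing more can be done
None
```

The thick log's paddle was pressed and released, the log rolled to the front stop and the gate is shut again. The job is handed in; no verdict came back.

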